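Push the shift console's lever through its H-gate into third

ROBOT

A 6-joint arm with a two-finger parallel gripper is mounted at the origin on a cart in front of the work surface, level with it; the furniture and walls round the work are solid. World frame = base frame: x ahead of the robot, y to its left, z up, the work surface at z = 0. Lengths are in m, angles in degrees, forces in N, time in s.
With the tool pointing down it reaches from about 0.325 to 0.775 m from the base axis. Payload 5.5 kg.
Tool frame: the origin (TCP) lies at the centre of the arm's flange, where the gripper is bolted on; the fingertips stand 182 mm ahead of it and the grasp point (between the pads) lies 163 mm ahead of it; z points along the fingers, y is the direction in which the jaws open and shut (so a half turn about z gives the same grasp; the last joint's range is limited). The gripper opens to 88 mm and grips with 3 to 60 N. Pads are 20 mm wide; open, the fingers measure 115 mm over their backs; the gripper's body (75 mm by 178 mm) begins 61 mm behind the grasp point.
Start: joints at [66.824, 5.22, 70.514, -0, 104.267, -3.249], TCP at [0.205, 0.564, 0.405] pointing down, gripper open.
Joint ranges: [-164.24, 164.24], [-49.07, 125.15], [9.68, 141.18], [-86.29, 266.29], [3.28, 154.24], [-151.56, 151.56]. Speed limits (degrees/s): [147.25, 147.25, 172.46, 180, 180, 180].

INTERFACE

Orientations are given as [roll, pitch, yaw] about the fixed x, y, z axes, in that order (R = Rz(yaw) Ry(pitch) Rx(roll)).
In Python, from station import r gives the robot as it stands. The module is installed in compiled form; this text tells all that it offers. Calls block until the motion is done:
- r.reach(position, orientation): joint-space move of the TCP to a pose.
- r.servo_line(position, rotation=None, speed=0.15): straight line of the TCP; rotation=None keeps the orientation; speed is the mean speed in m/s.
- r.move_joints(angles): joint-space move.
- r.let_go() and r.grab(squeeze=None): open the fingers fully, or close them until they stop; squeeze is the grip in N (None keeps the last).
- r.wait(seconds).
- r.inverse_kinematics(position, orientation): joint angles nearest the present ones, or None.
- r.sense(): the state.
- r.snapshot(name): name is "scene" or "side" or "wrist"; returns a dict with "frame" (384x512x3 uint8, red, green, blue), "fx", "fy", "cx", "cy" (pixels), "R" (3x3) and "t" (3): a world point X has camera coordinates R X + t. Camera axes: x right, y down, z forward; pixel columns grow to the right and rows downward; lengths in m; the calibration is good to about 2 mm. The wrist camera is an equidistant fisheye: a pixel r from the principal point sees the ray r / f radians off the axis. A picture is of the moment at which its call begins. There is no depth.
A pose or a line that the arm cannot do raises r.IKError and nothing moves.
- r.hand_in(): hands the job in, once; it reports no verdict.
The state is a dict: "clock": time; "joints": joint angles; "joint_vel": joint speeds; "joint_torque": joint torques, N m; "tcp_pos": TCP position; "orientation": TCP orientation; "contact_force": force on the tool from outside, world axes, zero at the start; "torque": the same for the moment, N m; "opening": finger opening in m.
Only numpy, scipy, OpenCV 4.12 (cv2) and the standard library are available. Lean on these libraries where they do the work, as an engineer would, in place of code of your own. Each camera call takes 0.05 s, during which the arm holds its last target. There are 200 camera calls.

TASK

On the bench stands a gear-shift console whose lever rests in second, the near left slot of its H-shaped gate. With the fingertips only, pushing and never gripping the lever, shift it into third: forward out of second into the middle channel, across to the right, then forward fully home into the far right slot, without running into first or fourth on the way and without shoving hard. Leave the lever there and let go of everything; do not disturb or pick up the tape roll, screwdriver, glue bottle and sanding block that lie round the console.

Things in the scene. Friction and masses are not known exactly. Their poses are not given: they have to be found in the camera images.
- shift_console: Grey box-shaped gear-shift console, 120 x 120 mm, 100 mm high, fixed to the bench (two low foot flanges with bolts widen it to 150 x 160 mm at the bottom). Origin: centre of its underside, on the bench. Its x axis is the lever's FORWARD (away from the robot, turned by the console's yaw), y is LEFT, z up.
- gate (a point): Centre of the console's aluminium top plate, upper face, 100 mm up; axes as the console's. The plate has an H-shaped opening: two slots along x, 15 mm wide, centred at y = +23 (left) and -23 mm (right), from x = -36 to +36 mm, joined by a cross channel at x = -9 to +9 mm. Dots beside the slots count the gears: 1 far left, 2 near left, 3 far right, 4 near right.
- lever_pivot (a point): Point about which the lever tilts both ways, inside the console, 20 mm above the bench at its centre.
- gear_across (a joint): Sideways tilt of the lever, rad: -0.29 in the left slots, +0.29 in the right slots (positive = right, console -y). It changes much only while the lever is in the cross channel (gear_fore within about 0.04 of 0; rounded corners guide it in from about 0.1). Friction holds it where it is left, about 1.5 to 2 N at the knob; no spring.
- gear_fore (a joint): Forward tilt of the lever, rad: -0.34 fully back (second, or fourth on the right), 0 in the middle channel, +0.34 fully forward (first on the left, third on the right). Starts between -0.33 and -0.15 in the left slot. Same friction, no spring. The slot ends are rigid stops; pushing needs only a few newtons, keep well under 30 N.
- knob (a point): Centre of the lever's black ball-like knob, 36 mm across, 40 mm tall, on a 10 mm stem, 170 mm from the pivot, 173 to 190 mm above the bench. In the console frame x = 170 sin(gear_fore), y = -170 sin(gear_across) cos(gear_fore) mm: about (-57, 46) fully in second, (0, 49) in the channel on the left, (0, -49) on the right, (57, -46) fully in third.
- blue_tape_roll: Roll of blue tape, 100 mm across, 24 mm high, lying at the near left of the console, loose; leave alone. Origin: centre of its underside.
- screwdriver: Screwdriver with yellow handle, 192 mm long, lying right of the console, loose; leave alone. Origin: centre of its underside.
- glue_bottle: Thin glue bottle with red cap, 30 mm across, 147 mm tall, standing behind the console on the right, loose; leave alone. Origin: centre of its underside.
- sanding_block: Tan sanding block, 62 x 96 x 28 mm, lying left of the console, loose; leave alone. Origin: centre of its underside.

How it is judged:
By the outcome, as a careful person would: the job done as asked, in the order asked, and still so for the second after the job is handed in, with the robot touching nothing.
It also fails if it takes over 51 s, if anything falls off the work surface, if the arm or the gripper's body presses on something with over 40 N, if the wrist force passes 120 N, or if a joint passes its speed limit or range.

## Working session

There is one attempt and no reset: what is moved stays moved. The work goes in short steps, each a Python script; the robot and the scene stay as the last script left them, time stands still between calls to the robot, and variables do not carry over. Pictures are saved under pics/ and viewed, on a budget of 10 in all, crops included, one or two more only if the job needs it, and the job is handed in when it is done.

```bash
mkdir -p pics; python3 - <<'E'
from station import r
import cv2,pickle
d={}
for n in("scene","side","wrist"):
    s=r.snapshot(n); d[n]=s; cv2.imwrite(f"pics/{n}0.png",cv2.resize(s["frame"][:,:,::-1],(768,576),interpolation=cv2.INTER_CUBIC))
    print(n,s["fx"],s["cx"],s["cy"],s["R"],s["t"])
pickle.dump(d,open("s0.pkl","wb"))
print(r.sense())
E
```

```text
scene 369.8900014590815 256.33376754464706 195.54241009522482 [[ 0.89642006 -0.44319934  0.00232876]
 [-0.32854273 -0.66802259 -0.66768667]
 [ 0.29747395  0.59776263 -0.74443877]] [-0.52988829  0.27886006  0.77667431]
side 362.9192369060954 258.9774633757349 191.1182459468261 [[ 0.98256312 -0.1857116  -0.00899549]
 [-0.11969948 -0.59480232 -0.7949102 ]
 [ 0.14227351  0.7821262  -0.60666041]] [-0.59381159  0.16145026  0.83725876]
wrist 297.3186396354542 257.74358490298874 193.3926395362171 [[ 0.34102834  0.94005185 -0.00148173]
 [ 0.9098958  -0.32969159  0.25177984]
 [ 0.23619759 -0.08721228 -0.9677834 ]] [-0.59833846 -0.03093787  0.38936494]
{'clock': 0.15, 'joints': array([ 6.68220370e+01,  5.25278954e+00,  7.05658013e+01, -4.79450179e-04,
        1.04269001e+02, -3.24854478e+00]), 'joint_vel': array([ 0.02815825, -0.06608848, -0.26890546, -0.02391773, -0.03379511,
        0.06096899]), 'joint_torque': array([ 3.79740246e-03, -4.47043848e+01, -4.06904984e+01,  6.99726376e-02,
        2.74863245e-02, -1.58278067e-04]), 'tcp_pos': array([0.20453452, 0.56410338, 0.40377298]), 'orientation': array([-1.79912522e+02, -4.49953264e-03,  1.60070460e+02]), 'contact_force': array([ 0.0954719 , -0.23764653, -0.57212347]), 'torque': array([-0.00830904,  0.04272242, -0.04077967]), 'opening': 0.08772831431850842}
```

View pics/scene0.png

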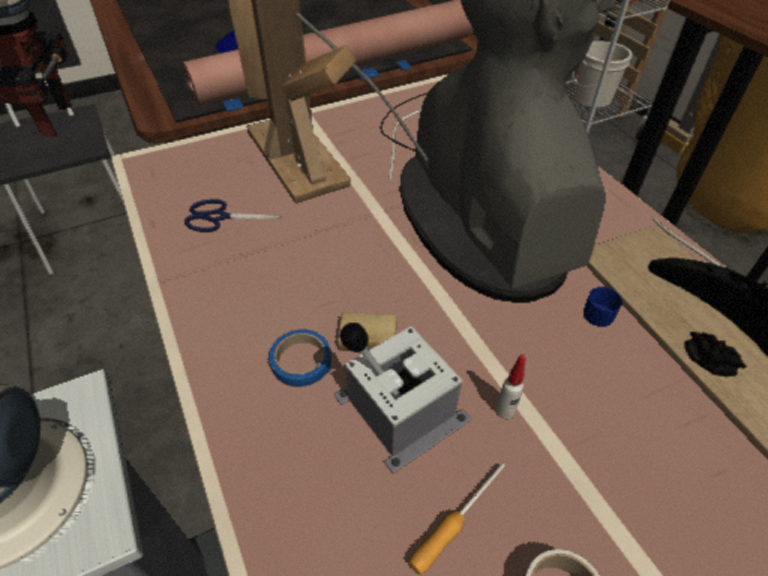

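View pics/side0.png

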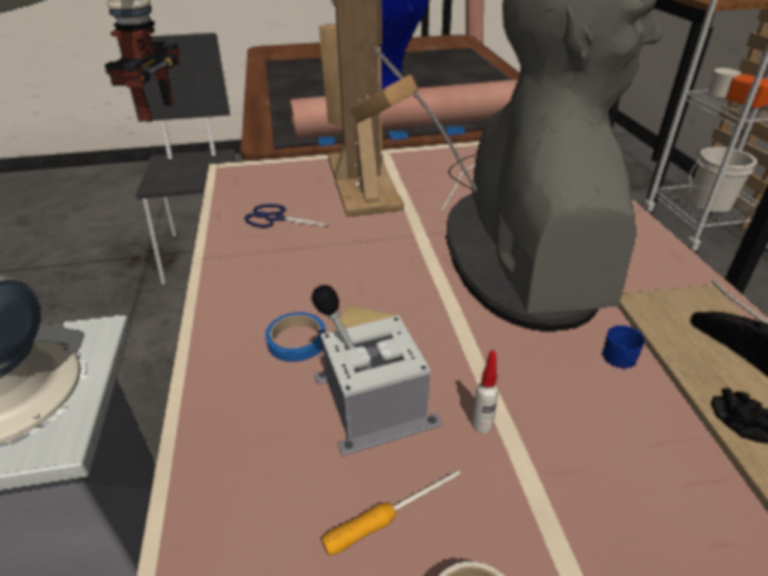

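The scene shows the console at about (405,395) in 768-wide pixels. The knob is at (354,337) in the scene view and (325,299) in the side view, and the bottle is at (510,390). Next I'll enlarge the console in both views.

```bash
python3 - <<'E'
import cv2,pickle,numpy as np
d=pickle.load(open("s0.pkl","rb"))
def crop(n,x,y):
    im=d[n]["frame"][y:y+120,x:x+130,::-1]
    im=cv2.resize(im,None,fx=5,fy=5,interpolation=cv2.INTER_CUBIC)
    return im[:590,:400] if 0 else im
cv2.imwrite("pics/c_scene.png",crop("scene",215,203))
cv2.imwrite("pics/c_side.png",crop("side",195,183))
E
```

```text
(no output)
```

View pics/c_scene.png

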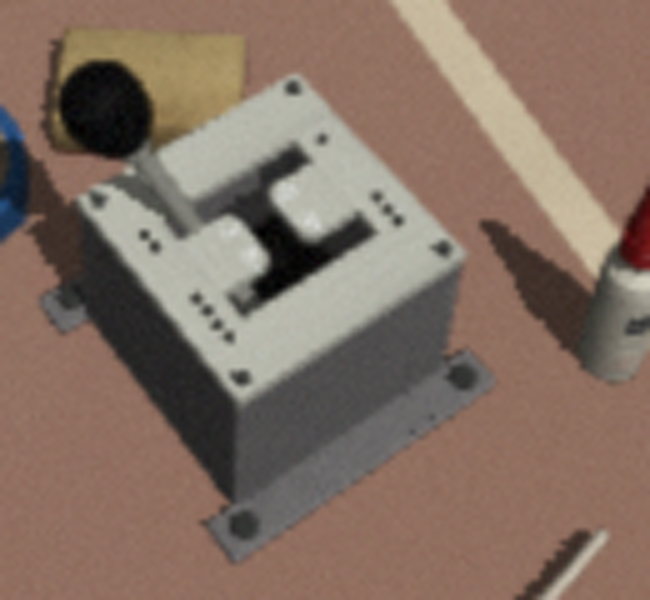

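View pics/c_side.png

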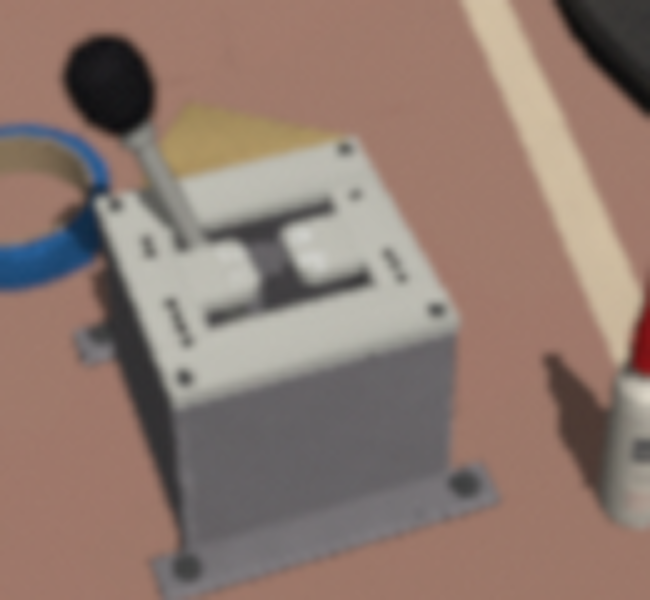

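Plate corners NL/NR/FR/FL are at scene-crop (78,203) (240,403) (467,253) (300,75) and side-crop (97,203) (180,405) (460,322) (358,138). The knob is at (105,108) in the scene crop and (110,83) in the side crop. The dots confirm that second is near-left.

```bash
cat > geo.py <<'E'
import numpy as np,pickle
d=pickle.load(open("s0.pkl","rb"))
def proj(s,X):
    c=np.atleast_2d(X)@np.array(s["R"]).T+s["t"]
    return np.c_[s["fx"]*c[:,0]/c[:,2]+s["cx"],s["fy"]*c[:,1]/c[:,2]+s["cy"]]
def con2w(p,X):
    X=np.atleast_2d(X); c,s=np.cos(p[2]),np.sin(p[2])
    return np.c_[p[0]+c*X[:,0]-s*X[:,1],p[1]+s*X[:,0]+c*X[:,1],X[:,2]]
def knob(f,a): return .17*np.array([np.sin(f),-np.sin(a)*np.cos(f),np.cos(a)*np.cos(f)])+[0,0,.02]
E
python3 - <<'E'
from geo import *
from scipy.optimize import least_squares as L
px=lambda a,x,y:np.array(a)/5.+[x,y]-.4
sc=px([(78,203),(240,403),(467,253),(300,75),(105,108)],215,203)
si=px([(97,203),(180,405),(460,322),(358,138),(110,83)],195,183)
C=np.array([(-.06,.06,.1),(-.06,-.06,.1),(.06,-.06,.1),(.06,.06,.1)])
def res(q):
    X=np.r_[con2w(q,C),con2w(q,knob(q[3],-.29))]
    return np.r_[(proj(d["scene"],X)-sc).ravel(),(proj(d["side"],X)-si).ravel()]
o=L(res,[.5,.1,0,-.25]);print(o.x,np.degrees(o.x[2]));print(o.fun.reshape(2,5,2).round(2))
tri=[L(lambda X:np.r_[(proj(d["scene"],X)-sc[i]).ravel(),(proj(d["side"],X)-si[i]).ravel()],[.5,.1,.1]).x for i in range(5)]
print(np.round(tri,4)); print(con2w(o.x,knob(o.x[3],-.29)))
for n,uv in(("scene",(500,412)),("side",(484,430))): # bottle base
    s=d[n];R=np.array(s["R"]);u=np.array(uv)/1.5
    ray=R.T@[(u[0]-s["cx"])/s["fx"],(u[1]-s["cy"])/s["fy"],1];c=-R.T@s["t"];print(n,"bottle",c-ray*c[2]/ray[2])
E
```

```text
[ 0.55971914 -0.1266799   0.16484941 -0.31101524] 9.445175375847713
[[[ 0.53 -0.36]
  [ 1.06  0.24]
  [ 1.16  0.42]
  [-0.02 -0.06]
  [ 0.36 -0.11]]

 [[-0.38 -0.11]
  [-1.28 -0.91]
  [ 0.16 -0.38]
  [-0.82  0.14]
  [-0.58 -0.35]]]
[[ 0.4908 -0.075   0.0968]
 [ 0.5126 -0.1879  0.0876]
 [ 0.6301 -0.1705  0.0931]
 [ 0.6107 -0.0558  0.0979]
 [ 0.5016 -0.0863  0.171 ]]
[[ 0.50080546 -0.08956505  0.175086  ]]
scene bottle [ 0.69283913 -0.19977049  0.        ]
side bottle [ 0.70221794 -0.21148431  0.        ]
```

```bash
cat >> geo.py <<'E'
from station import r
P=[.5597,-.1267,.1648]; O=[180,0,99.44]
def tip(x,y,z): return con2w(P,[x,y,z+.182])[0].tolist()
def F():
    f=np.mean([np.array(r.sense()["contact_force"]) for _ in range(3)],0); c,s=np.cos(P[2]),np.sin(P[2])
    return np.round([c*f[0]+s*f[1],-s*f[0]+c*f[1],f[2]],2)
def pos():
    w=np.array(r.sense()["tcp_pos"])-[P[0],P[1],.182]; c,s=np.cos(P[2]),np.sin(P[2])
    return np.round([c*w[0]+s*w[1],-s*w[0]+c*w[1],w[2]],4)
def snap(tag,n="side",x=180,y=150,w=150,h=110):
    import cv2
    s=r.snapshot(n); cv2.imwrite(f"pics/{tag}.png",cv2.resize(s["frame"][y:y+h,x:x+w,::-1],None,fx=5,fy=5,interpolation=cv2.INTER_CUBIC))
E
python3 - <<'E'
from geo import *
print(r.inverse_kinematics(tip(-.12,.046,.25),O))
r.grab(5); r.reach(tip(-.12,.046,.25),O)
r.servo_line(tip(-.12,.046,.162),speed=.1); r.wait(.2)
print(r.sense()["clock"],r.sense()["opening"],pos(),F())
snap("pre")
for x in np.arange(-.11,-.069,.005):
    r.servo_line(tip(x,.046,.162),speed=.05); f=F(); print(pos(),f)
    if f[0]<-1.5: break
print(r.sense()["clock"])
E
```

```text
[-17.48643317 -18.12017538  89.34396096   0.         108.77621441
 -26.92643317]
5.225 0.0006806455473736749 [-0.1199  0.046   0.1627] [ 0.14  0.03 -0.48]
[-0.1097  0.046   0.1618] [-0.13 -0.19  0.08]
[-0.1048  0.046   0.1619] [-0.11 -0.82  0.83]
[-0.0998  0.046   0.1619] [-1.15 -0.14  0.68]
[-0.0948  0.046   0.1619] [ 0.24  0.51 -0.06]
[-0.0898  0.046   0.1619] [ 0.15 -0.59  0.19]
[-0.0848  0.046   0.1619] [-0.12  0.64  0.41]
[-0.0799  0.046   0.162 ] [-1.45 -0.3   0.29]
[-0.0748  0.046   0.1621] [-1.91  0.43  1.59]
7.375
```

View pics/pre.png

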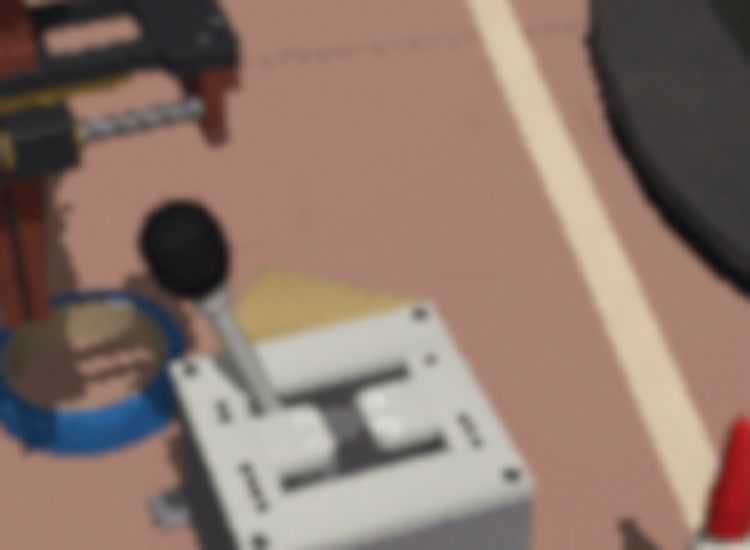

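The fingers are behind the knob and contact comes at about x=-0.08, close to the expected -0.083. I'll push towards neutral but stop short to check.

```bash
python3 - <<'E'
from geo import *
for x in np.arange(-.070,-.037,.008):
    r.servo_line(tip(x,.047,.162),speed=.04); print(pos(),F())
r.wait(.3);print(pos(),F());snap("p1");print(r.sense()["clock"])
E
```

```text
[-0.0698  0.047   0.162 ] [-2.34 -0.24  1.62]
[-0.0617  0.047   0.1618] [-0.97  0.66  0.75]
[-0.0537  0.047   0.1619] [-0.55  0.35  0.29]
[-0.0457  0.047   0.1619] [-2.   -0.09  0.49]
[-0.0377  0.047   0.1618] [-0.5   0.21  0.77]
[-0.038   0.047   0.1619] [-0.73  0.55  0.68]
9.4
```

View pics/p1.png

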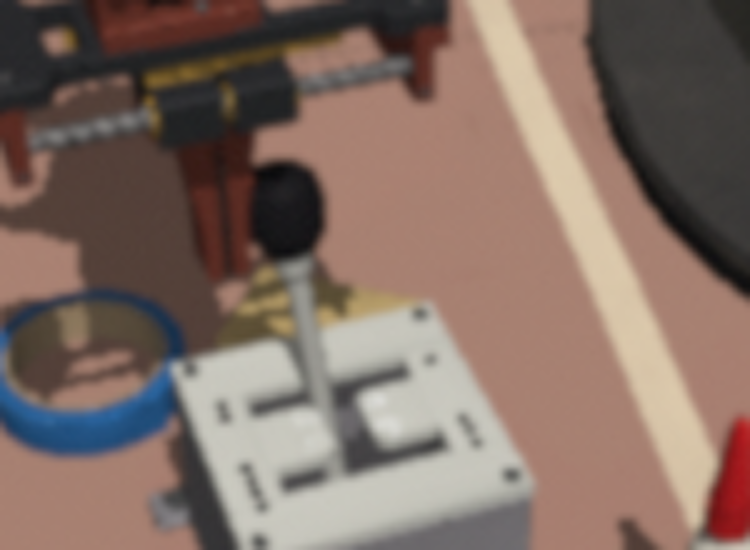

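The knob is now at (288,210) in the crop, with the fingers just behind it. I'll compute the tilt from that.

```bash
python3 - <<'E'
from geo import *
m=np.array([288,210])/5+[180,150]-.4
for f in(-.15,-.1,-.06,-.03,0,.03,.06): print(f,knob(f,-.29).round(3),(proj(d["side"],con2w(P,knob(f,-.29)))-m).round(2))
E
```

```text
-0.15 [-0.025  0.048  0.181] [[-8.93  1.54]]
-0.1 [-0.017  0.048  0.182] [[-5.02  0.16]]
-0.06 [-0.01   0.049  0.183] [[-1.87 -0.81]]
-0.03 [-0.005  0.049  0.183] [[ 0.49 -1.45]]
0 [0.    0.049 0.183] [[ 2.87 -2.02]]
0.03 [0.005 0.049 0.183] [[ 5.24 -2.51]]
0.06 [0.01  0.049 0.183] [[ 7.61 -2.94]]
```

Fore is about -0.044, which matches the finger offset of about 30.5 mm. I'll push 6 mm more, back off, go round the left side and sweep across.

```bash
python3 - <<'E'
from geo import *
r.servo_line(tip(-.0315,.047,.162),speed=.03); r.wait(.2); print(pos(),F())
r.servo_line(tip(-.065,.05,.162),speed=.1)
r.servo_line(tip(-.065,.11,.162),speed=.12)
r.servo_line(tip(0,.11,.162),speed=.12)
snap("p2"); print(r.sense()["clock"])
r.servo_line(tip(0,.085,.162),speed=.08); print(pos(),F())
for y in np.arange(.075,.0349,-.008):
    r.servo_line(tip(0,y,.162),speed=.05); f=F();print(pos(),f)
    if f[1]>8 or abs(f[0])>8: print("stop");break
snap("p3"); print(r.sense()["clock"])
import cv2
cv2.imwrite("pics/p23.png",np.hstack([cv2.resize(cv2.imread(f"pics/{k}.png"),(400,293)) for k in("p2","p3")]))
E
```

```text
[-0.0315  0.047   0.162 ] [-0.7   0.31  1.  ]
11.8417
[-0.0002  0.0843  0.162 ] [-0.59  0.33 -0.51]
[0.     0.0749 0.162 ] [0.17 1.28 0.13]
[0.     0.0668 0.1621] [0.13 2.09 0.86]
[-0.      0.0586  0.162 ] [0.69 0.52 1.27]
[-0.      0.0506  0.1619] [0.08 1.13 0.35]
[-0.      0.0426  0.1619] [0.03 0.84 1.35]
[-0.      0.0346  0.1619] [0.2  0.05 0.98]
14.25
```

View pics/p23.png

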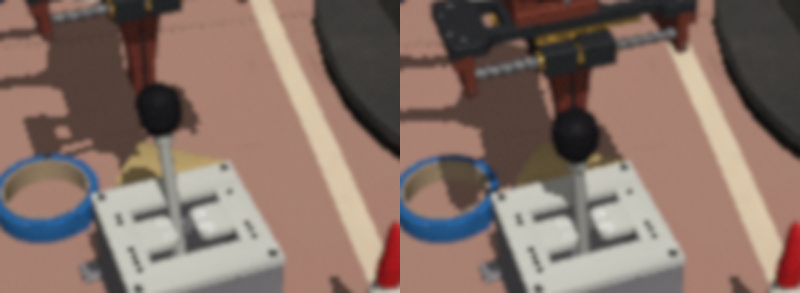

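The lever is moving across in the channel: the knob went from (158,110) in the left panel to (575,135) in the right. I'll continue to the right side.

```bash
python3 - <<'E'
from geo import *
for y in np.r_[np.arange(.026,-.015,-.008),-.017,-.0195,-.022]:
    r.servo_line(tip(0,y,.162),speed=.05); f=F();print(pos(),f)
    if f[1]>5 or abs(f[0])>8: print("stop");break
r.wait(.2);print(pos(),F());snap("p4"); print(r.sense()["clock"])
E
```

```text
[-0.      0.0256  0.1619] [0.48 0.12 0.28]
[-0.      0.0176  0.1619] [ 0.71 -0.14  0.08]
[-0.      0.0096  0.1619] [-0.22  0.01  0.01]
[-0.      0.0016  0.1617] [-0.36  0.39  0.03]
[-0.     -0.0064  0.1619] [0.73 0.56 0.5 ]
[-0.     -0.0144  0.162 ] [0.85 1.26 0.09]
[-0.     -0.0171  0.162 ] [ 0.25  1.36 -1.03]
[ 0.     -0.0193  0.1619] [ 0.15  1.7  -0.65]
[ 1.000e-04 -2.170e-02  1.616e-01] [-0.44  5.06 -1.77]
stop
[ 1.000e-04 -2.160e-02  1.616e-01] [ 0.57  5.39 -2.49]
17.125
```

View pics/p4.png

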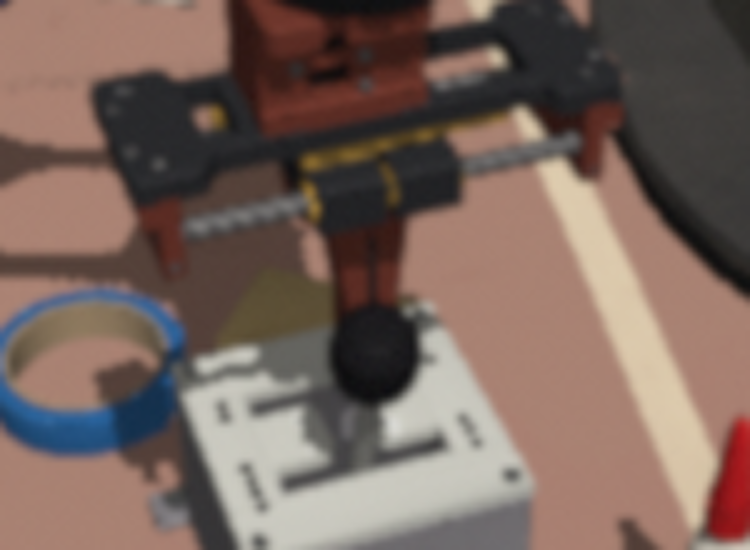

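The lever is against the right-hand stop: the force rose to 5 N at the expected position and the knob is at (375,352). Next I'll go behind it and push forward into third.

```bash
python3 - <<'E'
from geo import *
r.servo_line(tip(0,0.01,.162),speed=.1)
r.servo_line(tip(-.065,.01,.162),speed=.12)
r.servo_line(tip(-.065,-.047,.162),speed=.12); print(F())
r.servo_line(tip(-.036,-.047,.162),speed=.08); print(pos(),F())
for x in np.r_[np.arange(-.028,.018,.008),np.arange(.02,.036,.002)]:
    r.servo_line(tip(x,-.047,.162),speed=.04); f=F();print(pos(),f)
    if f[0]<-7 or abs(f[1])>8: print("stop");break
r.wait(.2);print(pos(),F(),r.sense()["clock"])
E
```

```text
[0.37 0.44 0.17]
[-0.0358 -0.0466  0.1619] [ 0.29 -0.33  0.95]
[-0.028  -0.047   0.1621] [-0.16 -0.5   0.9 ]
[-0.0197 -0.047   0.1619] [-0.73 -0.01  0.77]
[-0.0117 -0.047   0.1619] [-0.2   0.34  0.95]
[-0.0037 -0.047   0.1618] [-0.83  0.7   0.41]
[ 0.0043 -0.047   0.1618] [ 0.07  0.09 -0.66]
[ 0.0123 -0.047   0.1619] [-0.36  0.79 -0.1 ]
[ 0.0203 -0.047   0.162 ] [-0.86  0.17 -0.4 ]
[ 0.022 -0.047  0.162] [-1.37  0.35 -1.37]
[ 0.0241 -0.047   0.162 ] [-1.18  0.67  0.11]
[ 0.0261 -0.047   0.162 ] [-0.94  0.38 -0.59]
[ 0.028  -0.047   0.1619] [-1.84 -0.44 -0.58]
[ 0.0299 -0.047   0.1617] [-4.04  1.   -0.98]
[ 0.0317 -0.047   0.1614] [-5.72  0.16 -1.77]
[ 0.0334 -0.047   0.161 ] [-7.44  1.35 -2.  ]
stop
[ 0.0334 -0.047   0.1611] [-7.62  1.39 -2.42] 23.8167
```

The force rose steadily at the end stop to about 7.5 N, so the lever is home. I'll retreat and check.

```bash
python3 - <<'E'
from geo import *
r.servo_line(tip(-.06,-.047,.162),speed=.1)
r.servo_line(tip(-.10,-.047,.30),speed=.15)
r.reach(tip(-.16,.15,.30),O); r.wait(.3)
snap("end",h=115); print(F(),r.sense()["clock"])
for f in(.28,.31,.34): print(f,(proj(d["side"],con2w(P,knob(f,.29)))-[180,150]+.4)*5)
E
```

```text
[ 0.08 -0.22 -0.46] 27.2
0.28 [[497.75795081 328.40982719]]
0.31 [[509.07656439 327.54531438]]
0.34 [[520.14657273 326.92418875]]
```

View pics/end.png

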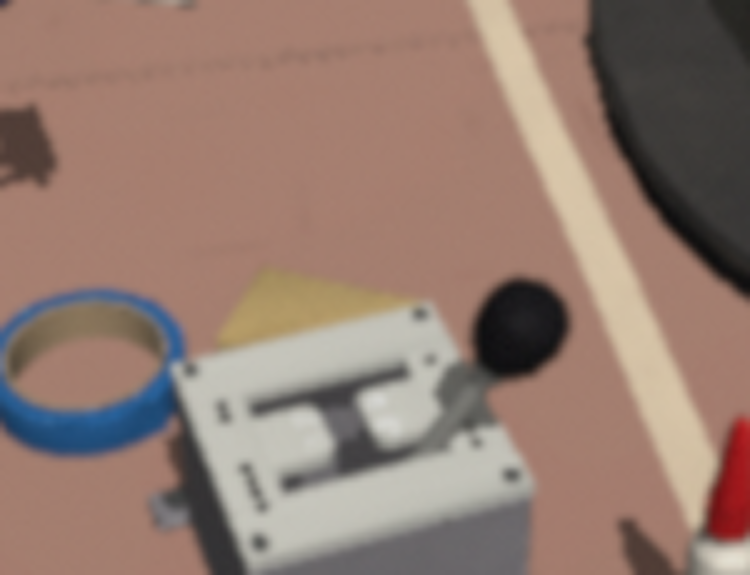

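The knob is at (520,327), which matches the prediction for fore = 0.34. The lever is fully in third, the tape, block and bottle haven't moved, and the arm is clear.

```bash
python3 -c "
from station import r
print(r.hand_in(),r.sense()['clock'])"
```

```text
the job is handed in; nothing more can be done
the job is handed in; nothing more can be done
```

The lever is in third, and I handed the job in at about 27 s on the robot's clock. I pushed it with closed fingertips and never gripped it: forward out of second to neutral, across to the right stop, then forward to the end stop.

- **Position:** in the last picture the knob is at pixel (520,327). That matches the predicted (520,327) for fully home, gear_fore = 0.34 with gear_across = +0.29.
- **Forces:** at the points where I sampled the force, the sideways push peaked at about 5 N and the final push at about 8 N.
- **Surroundings:** the tape roll, sanding block and glue bottle look unmoved. The screwdriver was outside the final picture, but the arm never went near it.
- **Robot:** the arm is clear, and the contact force read close to zero before hand-in.

One small disagreement: contact force began to build about 2–3 mm past the finger position I expected for the end stop. The final picture still agrees with fully home. No check failed.

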